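Make up two repair kits in the parts trays

TASK

Make up the two kits, left and right as you see them from the robot. In the green tray, stand the blue screw box in the left place with the black tape roll lying flat and centred on top of it, and the caster to the right of the box; in the yellow tray, stand the bolt in the right place and the tape measure to the left of it. Set each in the middle of its place, upright as it stands now, and leave the padlock where it is.

Things in the scene. Friction and masses are not known exactly. Their poses are not given: they have to be found in the camera images.
- green_tray: Green parts tray fixed on the table, 112 (x) x 214 (y) mm, rim 10 mm high, 4 mm thick; a 9 mm high divider makes two places of 104 x 101 mm. White label at its front. Origin: middle of the underside; x to its back (away from the robot), y to its left, z up. Middle of the left place at y = +53 mm, right y = -53 mm; floor 4 mm above the origin. Yaw up to 15 deg
- yellow_tray: Yellow parts tray fixed on the table, 112 (x) x 214 (y) mm, rim 10 mm high, 4 mm thick; a 9 mm high divider makes two places of 104 x 101 mm. White label at its front. Origin: middle of the underside; x to its back (away from the robot), y to its left, z up. Middle of the left place at y = +53 mm, right y = -53 mm; floor 4 mm above the origin. Yaw up to 15 deg
- bench_vice: Teal bench vice bolted to the table between the loose things and the trays, an obstacle that never moves: origin on the table under its middle, it reaches x from -130 to +125 mm and y from -80 to +80 mm, 168 mm high. Carry things over it with room to spare
- screw_box: Blue cardboard box of screws, closed, 80 (x) x 52 (y) x 60 (z) mm, about 0.3 kg; origin at the middle of its underside, z up. Grip it across the 52 mm
- tape_roll: Roll of black tape lying flat, 66 mm across, 18 mm high; origin at the middle of its underside, z up. Grip it across its outside: its core is closed, so no finger fits inside
- caster: Small caster standing on its plate, black wheel up. Plate 45 (x) x 58 (y) x 2 mm; fork over it 28 mm wide over its cheeks (y from -17 to +13 mm), 43 mm high; wheel 20 mm wide along x, 50 mm in diameter, axle along x at y = +4 mm, 37 mm high; top at 62 mm. Origin at the middle of the plate's underside, z up. Grip it along x, across the wheel and the tops of the cheeks
- tape_measure: Tape measure with a yellow case standing on its edge, 35 (x) x 81 (y) x 61 (z) mm; the case itself spans y from -27 to +40 mm, the rest is the tape's hook. Origin at the middle of the underside (of the whole 81 mm), z up. Grip it along x, across the 35 mm
- bolt: Big grey steel bolt standing upright on its hexagon head, thread up: 28 (x) x 24 (y) mm over the head, 60 mm high, shank about 16 mm in diameter. Origin at the middle of its underside, z up
- padlock: Brass padlock lying flat, 42 (x) x 72 (y) x 18 (z) mm, not part of the kits: leave it where it is. Origin at the middle of its underside
Mind the look-alikes: they are no part of the job. Leave any turquoise look-alike of the tape_roll alone.

How it is judged:
At the end, for the whole second after the job is handed in: Box left and caster right in the green tray, tape measure left and bolt right in the yellow one, upright on the floor, origins within 15 mm (along and across) of the middle of their places; roll flat on the box, within 15 mm of its middle; padlock moved under 20 mm; all released, at rest (x of screw_box in the frame of green_tray between -0.015 and 0.015 m and y of screw_box in the frame of green_tray between 0.038 and 0.068 m and z of screw_box in the frame of green_tray between -0.002 and 0.01 m and x of caster in the frame of green_tray between -0.015 and 0.015 m and y of caster in the frame of green_tray between -0.068 and -0.038 m and z of caster in the frame of green_tray between -0.002 and 0.01 m and x of tape_measure in the frame of yellow_tray between -0.015 and 0.015 m and y of tape_measure in the frame of yellow_tray between 0.038 and 0.068 m and z of tape_measure in the frame of yellow_tray between -0.002 and 0.01 m and x of bolt in the frame of yellow_tray between -0.015 and 0.015 m and y of bolt in the frame of yellow_tray between -0.068 and -0.038 m and z of bolt in the frame of yellow_tray between -0.002 and 0.01 m and horizontal distance between tape_roll and screw_box below 0.015 m and z of tape_roll in the frame of screw_box between 0.056 and 0.065 m and angle between each of screw_box, caster, tape_measure, bolt, tape_roll's own z axis and vertical below 0.12 rad and linear speed of each of screw_box, caster, tape_measure, bolt, tape_roll below 0.02 m/s and angular speed of each of screw_box, caster, tape_measure, bolt, tape_roll below 0.2 rad/s and distance of padlock from where it was at the start of the episode below 0.02 m); the robot touches nothing.
It fails at once if the padlock is moved by more than 20 mm (distance of padlock from where it was at the start of the episode above 0.02 m).
It also fails if it takes over 136 s, if anything falls off the work surface, if the arm or the gripper's body presses on something with over 40 N, if the wrist force passes 120 N, or if a joint passes its speed limit or range.

ROBOT

A 7-joint arm with a two-finger parallel gripper is mounted at the origin on a cart in front of the work surface, level with it; the furniture and walls round the work are solid. World frame = base frame: x ahead of the robot, y to its left, z up, the work surface at z = 0. Lengths are in m, angles in rad, forces in N, time in s.
With the tool pointing down it reaches from about 0.35 to 0.9 m from the base axis. Payload 19.9 kg.
Tool frame: the origin (TCP) lies between the finger pads; the fingertips stand 19 mm ahead of it and the grasp point (between the pads) is the TCP; z points along the fingers, y is the line along which they close (so a half turn about z gives the same grasp; the last joint's range is limited). The gripper opens to 94 mm and grips with 3 to 60 N. Pads are 16 mm wide; open, the fingers measure 119 mm over their backs; the gripper's body (75 mm by 177 mm) begins 78 mm behind the grasp point.
Start: joints at [1.226, 0.417, -0.01, 1.614, 0.005, 1.111, -0.053], TCP at [0.187, -0.596, 0.224] pointing down, gripper open.
Joint ranges: [-2.81, 2.81], [-0.39, 2.02], [-1.27, 1.25], [0.06, 2.57], [-1.19, 4.33], [0.19, 2], [-2.82, 2.82]. Speed limits (rad/s): [1.89, 1.89, 2.39, 2.39, 3.01, 3.01, 3.01].

INTERFACE

Orientations are given as a 3x3 rotation matrix whose columns are the frame's x, y, z axes.
In Python, from rig import robot gives the robot as it stands. Calls block until the motion is done:
- robot.move_ptp(position, orientation): joint-space move of the TCP to a pose.
- robot.move_linear(position, velocity=0.15, frame=None, threshold=None): straight line of the TCP; frame=None keeps the orientation; velocity is the mean speed in m/s. With threshold (N) it stops when the force on the tool has changed by that much, and returns True; else False.
- robot.goto_joints(angles): joint-space move.
- robot.gripper_to(opening): finger opening in m; the grip force is fixed at half the most; returns when the fingers have stopped.
- robot.pause(seconds).
- robot.ik(position, orientation): joint angles nearest the present ones, or None.
- robot.get_state(): the state.
- robot.grab_frame(name): name is "scene" or "side" or "wrist"; returns the picture (420x560x3 uint8, red, green, blue); there is no depth.
- robot.camera_info(name): a dict with "fx", "fy", "cx", "cy" (pixels), "rvec" (rotation vector, rad) and "tvec" (3), from world to camera coordinates, as OpenCV has them. Camera axes: x right, y down, z forward; pixel columns grow to the right and rows downward; lengths in m; the calibration is good to about 2 mm. A picture is of the moment at which its call begins: read the wrist's pose just before it. camera_info takes no time and is no camera call; for the wrist camera it gives the pose at the moment of the call.
A pose or a line that the arm cannot do raises robot.PlanningError and nothing moves.
- robot.sign_off(): hands the job in; it is judged then, once.
The state is a dict: "time": time; "qpos": joint angles; "joint_vel": joint speeds; "effort": joint torques, N m; "ee_pos": TCP position; "tool_rot": TCP orientation; "force": force on the tool from outside, world axes, zero at the start; "moment": the same for the moment, N m; "opening": finger opening in m; "grasp_force": force on a finger pad.
Only numpy, scipy, OpenCV 4.12 (cv2) and the standard library are available. Lean on these libraries where they do the work, as an engineer would, in place of code of your own. Each camera call takes 0.05 s, during which the arm holds its last target. There are 200 camera calls.

## Working session

There is one attempt and no reset: what is moved stays moved. The work goes in short steps, each a Python script; the robot and the scene stay as the last script left them, time stands still between calls to the robot, and variables do not carry over. Pictures are saved under pics/ and viewed, at most 14 in all, crops included, and the job is handed in when it is done.

```bash
mkdir -p pics; ls
python3 - <<'E'
from rig import robot
import cv2
for n in("scene","side","wrist"):
    print(n,robot.camera_info(n))
    cv2.imwrite(f"pics/{n}0.png",robot.grab_frame(n)[:,:,::-1])
s=robot.get_state();print(s['time'],s['opening'],s['ee_pos'],s['tool_rot'])
E
```

```text
pics
scene {'fx': 432.31797170866844, 'fy': 432.31797170866844, 'cx': 279.12887543689635, 'cy': 206.01490869730029, 'rvec': array([ 0.86317262, -2.60678297,  1.01817944]), 'tvec': array([0.37125197, 0.30636688, 0.91215884])}
side {'fx': 490.10302553837226, 'fy': 490.10302553837226, 'cx': 274.4042659822974, 'cy': 205.26535302813457, 'rvec': array([ 2.06416848,  0.04198388, -0.02900244]), 'tvec': array([-0.50780045, -0.01655274,  1.49886567])}
wrist {'fx': 361.4241492614542, 'fy': 361.4241492614542, 'cx': 271.5515445341285, 'cy': 206.0196677410497, 'rvec': array([-2.35519584,  1.72847364,  0.2318599 ]), 'tvec': array([-0.62382188, -0.02640228,  0.39196054])}
0.15 0.09405349662700425 [ 0.18685997 -0.59614763  0.22398921] [[ 9.54220295e-01  2.99104515e-01 -3.41711155e-04]
 [ 2.99104703e-01 -9.54219911e-01  8.59266920e-04]
 [-6.90569728e-05 -9.22137347e-04 -9.99999572e-01]]
```

View pics/scene0.png

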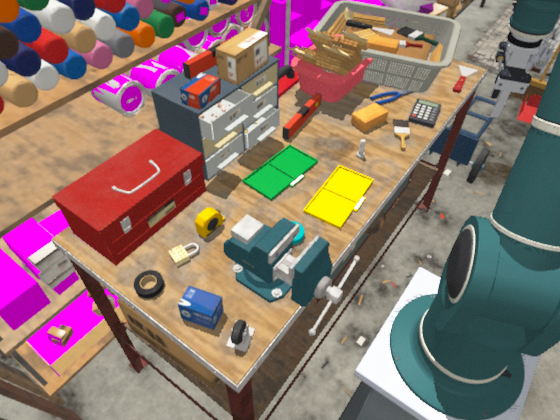

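View pics/side0.png

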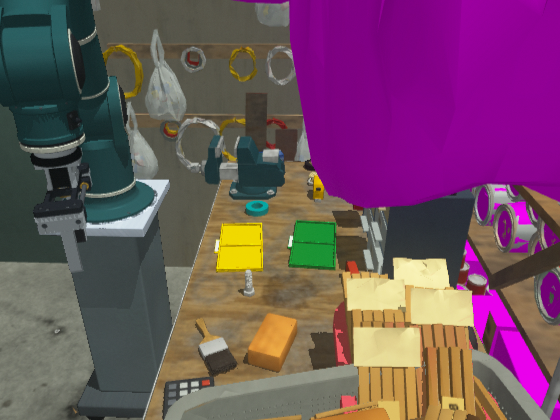

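The scene view shows these candidates:
- Box at (201,307).
- Black roll at (149,285). The turquoise look-alike is at (295,233).
- Caster at (240,335), with a wheel on a white plate.
- Yellow tape measure at (209,222).
- Padlock at (183,254).
- Bolt at about (362,149).
- Green tray at (281,172) and yellow tray at (339,195).
- Vice at (280,260).

Next I'll compute coarse positions.

```bash
cat > h.py <<'E'
from rig import robot
import numpy as np, cv2
def cam(n):
    c=robot.camera_info(n); R=cv2.Rodrigues(np.array(c['rvec']))[0]; return c,R,-R.T@np.array(c['tvec'])
def p2w(C,px,z=0.):
    c,R,o=C; px=np.atleast_2d(np.array(px,float))
    d=np.c_[(px[:,0]-c['cx'])/c['fx'],(px[:,1]-c['cy'])/c['fy'],np.ones(len(px))]@R
    return o+d*((z-o[2])/d[:,2])[:,None]
def w2p(C,P):
    c,R,o=C; q=(np.atleast_2d(P)-o)@R.T
    return q[:,:2]/q[:,2:]*[c['fx'],c['fy']]+[c['cx'],c['cy']]
def down(yaw):  # tool y (closing) axis at angle yaw in world
    y=np.array([np.cos(yaw),np.sin(yaw),0]); z=np.array([0,0,-1.]); return np.c_[np.cross(y,z),y,z]
E
python3 - <<'E'
from h import *
np.set_printoptions(precision=3,suppress=True)
C=cam("scene");print("cam",C[2])
names="box roll caster measure padlock bolt turq green yellow vice toolboxfront redboxcornerR tableedgecorner drawer_c robotbase shelf_corner".split()
px=[(201,315),(149,285),(238,343),(209,230),(183,254),(362,158),(295,240),(281,172),(339,195),(262,285),(122,258),(206,187),(236,385),(210,175),(415,345),(272,140)]
for n,p in zip(names,p2w(C,px)):print(n,p)
W=cam("wrist");s=robot.get_state();print(W[2],s['tool_rot'].T@(W[2]-s['ee_pos']),s['tool_rot'].T@W[1].T[:,2], cam("side")[2])
def crop(b,k,f):
    im=cv2.imread("pics/scene0.png")[b[1]:b[3],b[0]:b[2]];cv2.imwrite(f,cv2.resize(im,None,fx=k,fy=k,interpolation=cv2.INTER_CUBIC))
crop((130,130,390,350),3,"pics/crop0.png")
E
```

```text
cam [0.079 0.541 0.875]
box [0.486 0.258 0.   ]
roll [0.637 0.274 0.   ]
caster [0.378 0.259 0.   ]
measure [ 0.637  0.068 -0.   ]
padlock [0.637 0.163 0.   ]
bolt [ 0.457 -0.424  0.   ]
turq [ 0.44 -0.04  0.  ]
green [ 0.618 -0.223  0.   ]
yellow [ 0.432 -0.246  0.   ]
vice [0.425 0.116 0.   ]
toolboxfront [0.747 0.261 0.   ]
redboxcornerR [ 0.751 -0.044 -0.   ]
tableedgecorner [0.325 0.329 0.   ]
drawer_c [ 0.776 -0.087  0.   ]
robotbase [0.074 0.038 0.   ]
shelf_corner [ 0.729 -0.326  0.   ]
[ 0.26  -0.573  0.384] [ 0.077 -0.    -0.16 ] [-0.261 -0.001  0.965] [ 0.565 -1.305  0.694]
```

View pics/crop0.png

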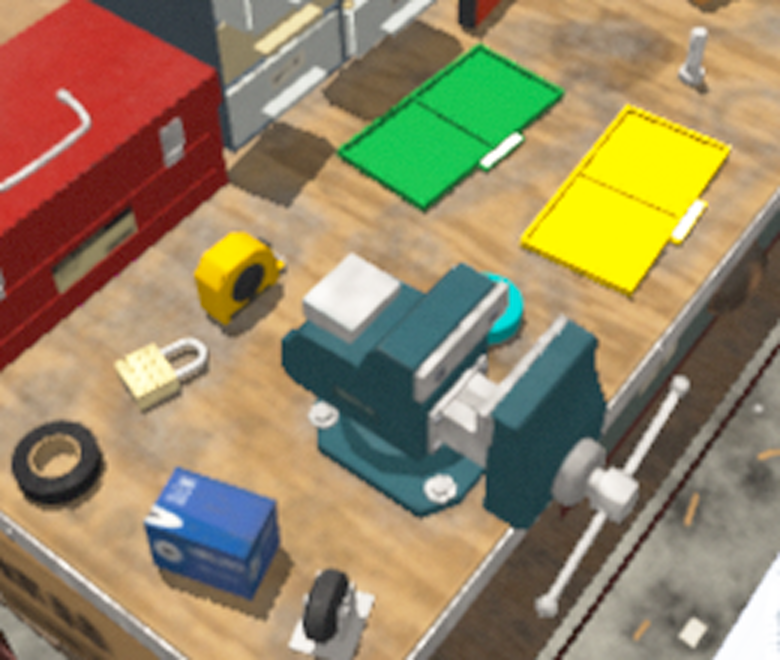

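The crop confirms the black roll, not the turquoise one behind the vice, and the chosen things. Next are the wrist surveys.

Run:
```python
from h import *
import pickle
np.set_printoptions(precision=3,suppress=True)
D={}
for n,p in (("A",(0.47,-0.27,0.30)),("B",(0.47,0.2,0.30))):
    robot.move_ptp(np.array(p),down(-np.pi/2)); robot.pause(.3)
    D[n]=cam("wrist"); im=robot.grab_frame("wrist")
    cv2.imwrite(f"pics/w{n}.png",im[:,:,::-1])
    cv2.imwrite(f"pics/w{n}x.png",cv2.resize(im[:,:,::-1],(800,600),interpolation=cv2.INTER_CUBIC))
    s=robot.get_state();print(s['time'],s['qpos'],s['ee_pos'])
pickle.dump(D,open("D.pkl","wb"))
```

```text
2.1083 [ 0.628  0.211 -0.19   1.722  0.042  1.213 -1.144] [ 0.47 -0.27  0.3 ]
4.175 [ 0.104  0.189 -0.642  1.781  0.121  1.211 -2.143] [0.47 0.2  0.3 ]
```

View pics/wAx.png

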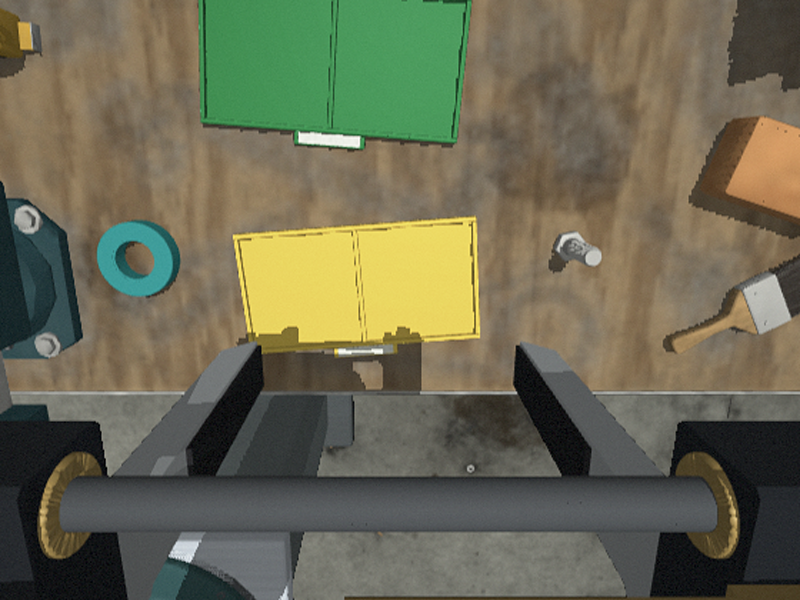

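View pics/wBx.png

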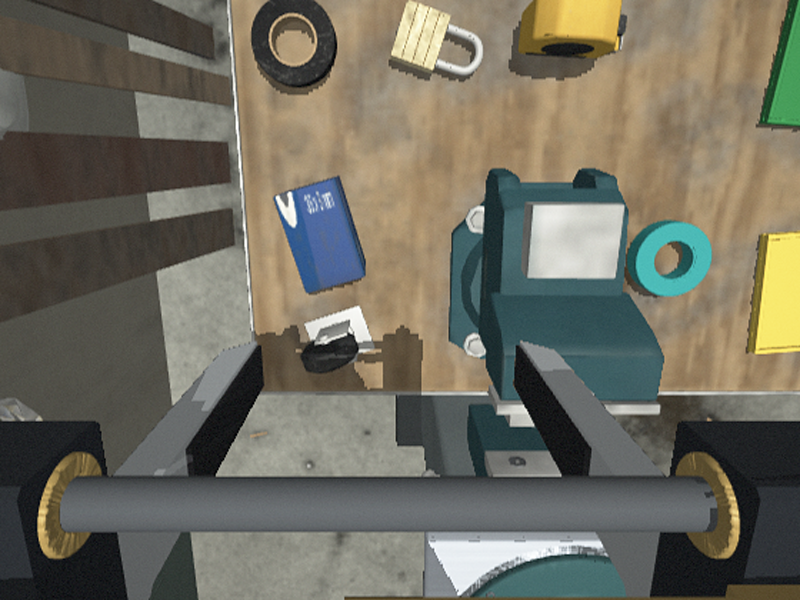

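Run:
```python
from h import *
import pickle
D=pickle.load(open("D.pkl","rb"))
for n,p in (("D",(0.58,0.17,0.30)),("C",(0.6,-0.25,0.30))):
    robot.move_ptp(np.array(p),down(-np.pi/2)); robot.pause(.3)
    D[n]=cam("wrist"); im=robot.grab_frame("wrist")
    cv2.imwrite(f"pics/w{n}.png",im[:,:,::-1])
print(robot.get_state()['time'])
pickle.dump(D,open("D.pkl","wb"))
i=cv2.imread("pics/wB.png")
def cr(f,x0,y0,w,h,k): return cv2.resize(cv2.imread(f)[y0:y0+h,x0:x0+w],None,fx=k,fy=k,interpolation=cv2.INTER_CUBIC)
# box+caster from B, x6 : 130x100
a=np.hstack([cr("pics/wB.png",180,115,80,150,4),cr("pics/wA.png",375,150,60,50,8)[:0] if 0 else cr("pics/wA.png",370,125,80,150,4)])
cv2.imwrite("pics/c1.png",a)
cv2.imwrite("pics/wDx.png",cv2.resize(cv2.imread("pics/wD.png")[:290],(800,414),interpolation=cv2.INTER_CUBIC))
```

```text
6.9583
```

View pics/c1.png

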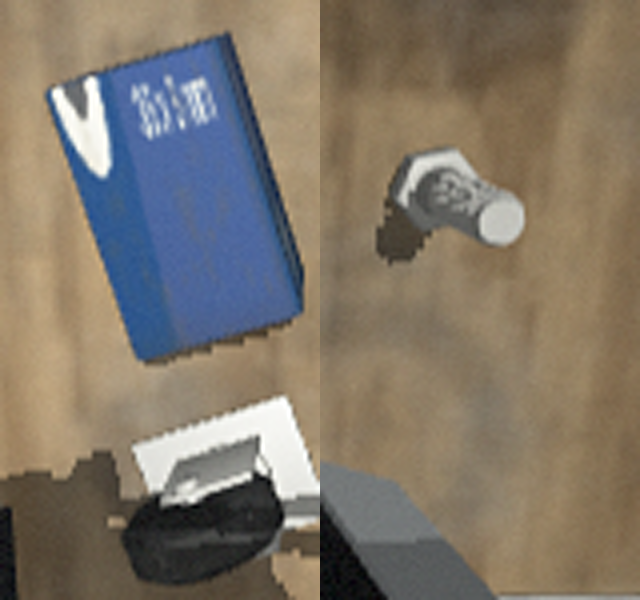

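View pics/wDx.png

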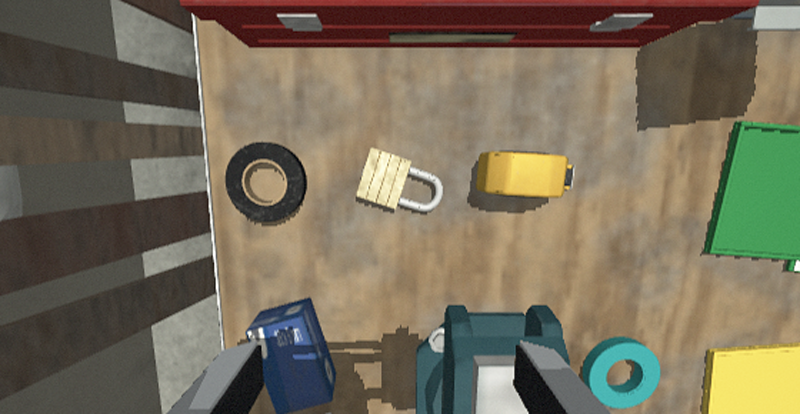

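The crops show:
- **Box top corners (B pixels):** about (191,137.5), (235.5,125), (253.5,194) and (216,205).
- **Bolt (A crop):** head at (430,190), shank tip at (500,222).
- **Caster:** plate partly shaded by the gripper.
- **D view (800 px):** roll at (265,182), padlock at (398,182), measure at (520,175) with its hook on the right.

Next I'll look at the measure and green tray close up.

Run:
```python
from h import *
def cr(f,x0,y0,w,h,k): return cv2.resize(cv2.imread(f)[y0:y0+h,x0:x0+w],None,fx=k,fy=k,interpolation=cv2.INTER_CUBIC)
a=cr("pics/wC.png",100,20,260,150,3)
b=np.hstack([cr("pics/wD.png",325,95,85,60,4),cr("pics/wD.png",150,90,85,60,4)]); b=np.pad(b,((0,0),(0,780-b.shape[1]),(0,0)))
a=a[:360] if 0 else cv2.resize(a,(780,450)); 
cv2.imwrite("pics/c2.png",cv2.resize(np.vstack([a,b]),None,fx=.85,fy=.85) if 0 else np.vstack([a[:600-240],b]))
```

```text
(no output)
```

View pics/c2.png

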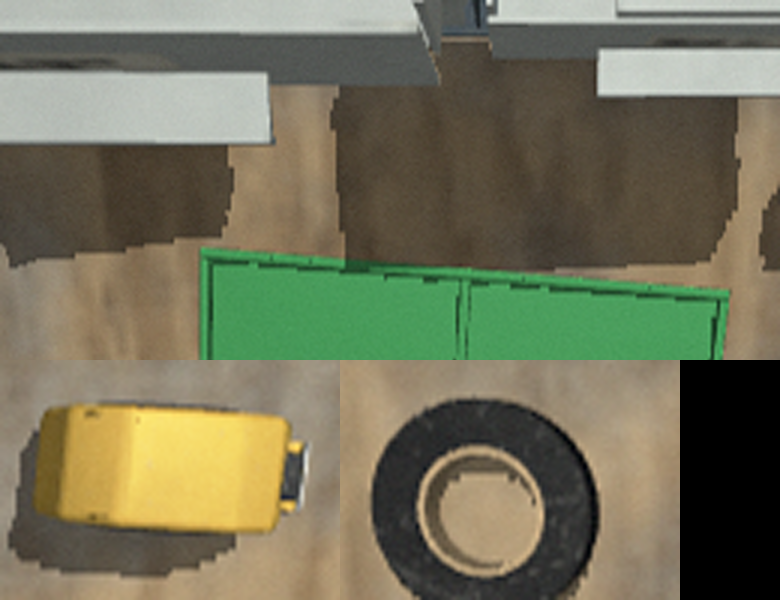

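Run:
```python
from h import *
import pickle
np.set_printoptions(precision=4,suppress=True)
D=pickle.load(open("D.pkl","rb"))
def tray(bl,br,fr,fl):
    c=(bl+br+fr+fl)/4; y=(bl-br)+(fl-fr); x=(bl-fl)+(br-fr)
    print("tray c",c[:2],"dims",[np.linalg.norm(v) for v in(bl-br,fl-fr,bl-fl,br-fr)],"yaw x,y deg",np.degrees(np.arctan2(x[1],x[0])),np.degrees(np.arctan2(-y[0],y[1])))
g=np.r_[p2w(D['C'],[(167.7,103.3),(342.7,117)],.01),p2w(D['A'],[(319.9,100.1),(142.1,86.8)],.01)]
tray(*g)
y=p2w(D['A'],np.array([(234,236),(476,217),(480,339),(249,353)])*.7,.01); tray(*y)
b=p2w(D['B'],[(191.2,137.5),(235.5,124.8),(253.5,194.5),(216,205)],.06)
print("box",b.mean(0)[:2],[np.linalg.norm(b[i]-b[i-1]) for i in range(4)],[np.degrees(np.arctan2(*(v[1::-1]))) for v in(b[0]-b[3],b[1]-b[2],b[0]-b[1],b[3]-b[2])])
# caster plate
o=np.array([180,115])
k=p2w(D['B'],[np.array((132,447))/4+o,np.array((285,396))/4+o,np.array((372,345))*.7],.002)
print("caster",k[:,:2],np.linalg.norm(k[1]-k[0]),np.linalg.norm(k[1]-k[2]))
w=p2w(D['B'],[np.array((205,535))/4+o],.055);print("wheel",w)
o=np.array([370,125]); 
print("bolt head",p2w(D['A'],[np.array((437-320,190-0))/4+o-[0,0]],.009), "top",p2w(D['A'],[np.array((500-320,222))/4+o],.06))
o=np.array([150,90]); r=np.array([(372-340,510-360),(597-340,510-360),(485-340,397-360)])/4+o
print("roll",p2w(D['D'],r,.012), p2w(D['D'],[np.array((480-340,510-360))/4+o],.018))
o=np.array([325,95])
print("meas x",p2w(D['D'],np.array([(35,100),(292,115),(305,115)])/4+o,.03))
print("meas top",p2w(D['D'],np.array([(135,43),(288,58),(110,166),(280,173)])/4+o,.058))
print("padlock",p2w(D['D'],np.array([(358,180),(442,190),(375,148),(403,215)])*.7,.012))
```

```text
tray c [ 0.6193 -0.2253] dims [np.float64(0.21107911989584352), np.float64(0.21161462303142856), np.float64(0.11174183407480977), np.float64(0.1111783026872964)] yaw x,y deg -3.8944244412428453 -4.183091075520197
tray c [ 0.4308 -0.2436] dims [np.float64(0.2119092794351462), np.float64(0.21495145041972524), np.float64(0.10969504029072549), np.float64(0.11257459786311541)] yaw x,y deg 3.640161001026422 4.092960297857991
box [0.4847 0.2533] [np.float64(0.07989330959268023), np.float64(0.05052346329521402), np.float64(0.07953735350677081), np.float64(0.04486522319945292)] [np.float64(17.47308888801561), np.float64(13.403888798498816), np.float64(105.5257572017213), np.float64(105.99106396645855)]
caster [[0.3946 0.2788]
 [0.4123 0.2275]
 [0.3737 0.2158]] 0.05425075104741976 0.04039343201542673
wheel [[0.3845 0.249  0.055 ]]
bolt head [[ 0.4685 -0.4302  0.009 ]] top [[ 0.4683 -0.4306  0.06  ]]
roll [[0.634  0.3093 0.012 ]
 [0.6341 0.241  0.012 ]
 [0.667  0.273  0.012 ]] [[0.6344 0.2751 0.018 ]]
meas x [[0.6437 0.0993 0.03  ]
 [0.6395 0.0244 0.03  ]
 [0.6395 0.0206 0.03  ]]
meas top [[0.6594 0.0778 0.058 ]
 [0.6556 0.0364 0.058 ]
 [0.6269 0.0826 0.058 ]
 [0.6251 0.0358 0.058 ]]
padlock [[0.6359 0.1968 0.012 ]
 [0.6277 0.1252 0.012 ]
 [0.6621 0.1822 0.012 ]
 [0.6064 0.1583 0.012 ]]
```

Run:
```python
from h import *
import pickle
np.set_printoptions(precision=4,suppress=True)
D=pickle.load(open("D.pkl","rb"))
def tri(l):
    A=[];b=[]
    for n,p in l:
        o=D[n][2]; q=p2w(D[n],[np.array(p)*.7],0.)[0]; d=(q-o)/np.linalg.norm(q-o); P=np.eye(3)-np.outer(d,d); A.append(P); b.append(P@o)
    return np.linalg.lstsq(np.vstack(A),np.hstack(b),rcond=None)[0]
D['S']=cam("scene")
print("horns",tri([("B",(487,172)),("D",(446,308))]),tri([("B",(605,170)),("D",(550,308))]))
print("anvil plate", tri([("B",(528,204)),("D",(480,357))]))
print("toolbox foot",p2w(D['D'],np.array([(250,47),(640,47)])*.7,0))
print("toolbox top at z",[p2w(D['D'],np.array([(400,0)])*.7,z)[0] for z in(.05,.1,.15)])
print("drawer handle bottom",[p2w(D['C'],[(150,67)],z)[0] for z in(0.03,.06,.1)])
```

```text
horns [0.534  0.1235 0.0495] [0.5363 0.0383 0.0591]
anvil plate [0.5147 0.1052 0.1089]
toolbox foot [[ 0.7417  0.2844 -0.    ]
 [ 0.742  -0.0346  0.    ]]
toolbox top at z [array([0.7633, 0.1629, 0.05  ]), array([0.7503, 0.1639, 0.1   ]), array([0.7372, 0.1649, 0.15  ])]
drawer handle bottom [array([ 0.7215, -0.1125,  0.03  ]), array([ 0.7184, -0.122 ,  0.06  ]), array([ 0.7142, -0.1347,  0.1   ])]
```

Bolt first, since the arm is near it, with its helper.

```bash
cat >> h.py <<'E'
Z=0.30
G=(np.array([0.6193,-0.2253]),np.radians(-4.05)); Y=(np.array([0.4308,-0.2436]),np.radians(3.9))
def rot(a): return np.array([[np.cos(a),-np.sin(a)],[np.sin(a),np.cos(a)]])
def place_xy(t,side): return t[0]+rot(t[1])@[0,.053*side]
def best(xy,z,yaws):
    q0=robot.get_state()['qpos']; r=[]
    for y in yaws:
        q=robot.ik(np.array([*xy,z]),down(y)); ql=robot.ik(np.array([*xy,Z]),down(y))
        if q is not None and ql is not None: r.append((np.abs(ql-q0).max(),y))
    print("yaws",[(round(a,2),round(b,2)) for a,b in r]); return min(r)[1]
def pick(xy,z,yaw,opening=.094,close=0.,v=.12):
    yaw=best(xy,z,[yaw,yaw+np.pi,yaw-np.pi] if np.isscalar(yaw) else yaw)
    robot.gripper_to(opening)
    robot.move_ptp(np.array([*xy,Z]),down(yaw))
    robot.move_linear(np.array([*xy,z+.06]),.25)
    hit=robot.move_linear(np.array([*xy,z]),v,threshold=15)
    robot.gripper_to(close); s=robot.get_state()
    print("t",s['time'],"hit",hit,"z",s['ee_pos'],"opening",s['opening'],"grip",s['grasp_force'])
    if s['grasp_force']>2: robot.move_linear(np.array([*xy,Z]),.22)
    return yaw
def put(xy,z,yaw,opening,up=Z):
    """xy,z: TCP target"""
    s=robot.get_state(); print("carry opening",s['opening'],s['grasp_force'])
    robot.move_ptp(np.array([*xy,Z]),down(yaw))
    robot.move_linear(np.array([*xy,z+.04]),.22)
    hit=robot.move_linear(np.array([*xy,z]),.06,threshold=12)
    s=robot.get_state(); print("hit",hit,s['ee_pos'],s['force'])
    robot.gripper_to(opening); robot.pause(.1)
    robot.move_linear(np.array([*xy,up]),.2); print("t",robot.get_state()['time'])
E
python3 - <<'E'
from h import *
y=pick((0.4685,-0.4304),.038,-np.pi/2,.07)
p=place_xy(Y,-1); y2=best(p,.043,[y])
put(p,.0425,y2,.06)
cv2.imwrite("pics/s1.png",cv2.resize(robot.grab_frame("scene")[120:290,180:400,::-1],None,fx=3,fy=3))
E
```

```text
yaws [(np.float64(0.37), -1.57), (np.float64(3.26), 1.57), (np.float64(3.26), -4.71)]
t 10.9167 hit False z [ 0.46848249 -0.43044279  0.03800654] opening 0.015816598562216063 grip 30.000057220458984
yaws [(np.float64(0.27), -1.57)]
carry opening 0.015251978910401531 29.99984085559845
hit True [ 0.43391927 -0.29608363  0.04179408] [-0.51732129  0.77362829  9.35266508]
t 17.0583
```

Run:
```python
from h import *
a=np.radians(-3.7)
y=pick((0.642,0.067),.044,a,.075)
p=place_xy(Y,1)+rot(a)@[0,.0065]
put(p,.0485,best(p,.0485,[y]),.065)
cv2.imwrite("pics/s2.png",cv2.resize(robot.grab_frame("scene")[120:290,180:400,::-1],None,fx=3,fy=3))
```

```text
yaws [(np.float64(0.59), np.float64(-0.06)), (np.float64(3.65), np.float64(3.08)), (np.float64(3.65), np.float64(-3.21))]
t 21.4333 hit False z [0.64196841 0.06700331 0.04406054] opening 0.03225311265610092 grip 29.807356875389814
yaws [(np.float64(0.85), np.float64(-0.06))]
carry opening 0.03210579198926269 29.77860163897276
hit True [ 0.42672226 -0.18368098  0.04756841] [-1.85424308  0.75202639  7.815693  ]
t 28.025
```

View pics/s2.png

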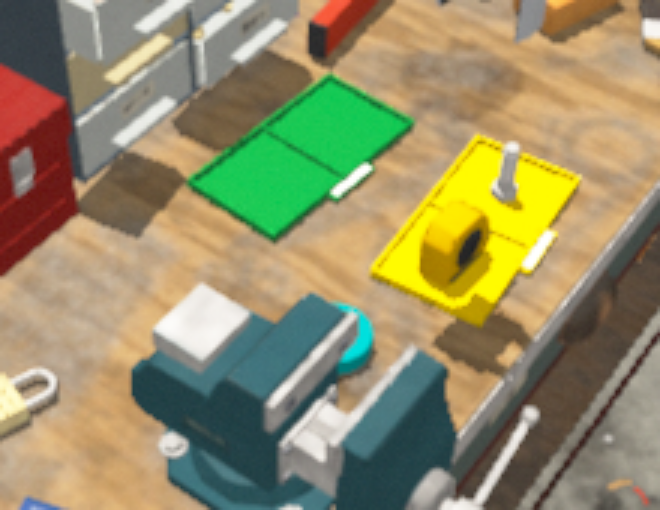

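Run:
```python
from h import *
y=pick((0.485,0.2535),.036,np.radians(105.7),.085)
p=place_xy(G,1); g=G[1]+np.pi/2
put(p,.0405,best(p,.0405,[g,g-np.pi,g+np.pi]),.075)
```

```text
yaws [(np.float64(1.01), np.float64(1.84)), (np.float64(2.35), np.float64(4.99)), (np.float64(2.35), np.float64(-1.3))]
t 32.45 hit False z [0.48511353 0.25358967 0.03621075] opening 0.05146058757397286 grip 29.98178780078888
yaws [(np.float64(0.57), np.float64(1.5)), (np.float64(2.09), np.float64(-1.64)), (np.float64(2.09), np.float64(4.64))]
carry opening 0.05172079694802879 29.979718029499054
hit True [ 0.62246597 -0.17233029  0.03998973] [-0.93767722 -0.43078607  6.36302667]
t 39.3667
```

Run:
```python
from h import *
import pickle
D=pickle.load(open("D.pkl","rb"))
robot.pause(.2);D['E']=cam("wrist");e=robot.grab_frame("wrist")[:,:,::-1];cv2.imwrite("pics/wE.png",e)
a=np.radians(18)
yw=best((.383,.247),.045,[a,a+np.pi,a-np.pi]);print(yw)
robot.move_ptp(np.array([.383,.247,.26]),down(yw));robot.pause(.3)
D['F']=cam("wrist");f=robot.grab_frame("wrist")[:,:,::-1];cv2.imwrite("pics/wF.png",f)
pickle.dump(D,open("D.pkl","wb"));print(robot.get_state()['time'])
cv2.imwrite("pics/c3.png",np.hstack([cv2.resize(i,None,fx=.714,fy=1.0) if 0 else i[60:,80:480] for i in(e,f)]))
```

```text
yaws [(np.float64(1.84), np.float64(0.31)), (np.float64(1.35), np.float64(3.46)), (np.float64(1.35), np.float64(-2.83))]
-2.827433388230814
41.7333
```

View pics/c3.png

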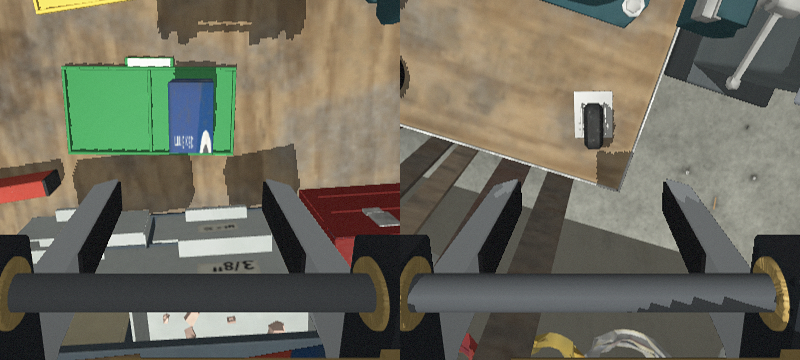

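Run:
```python
from h import *
def cr(f,x0,y0,w,h,k): return cv2.resize(cv2.imread(f)[y0:y0+h,x0:x0+w],None,fx=k,fy=k,interpolation=cv2.INTER_CUBIC)
cv2.imwrite("pics/c4.png",np.hstack([cr("pics/wE.png",220,110,100,120,4),cr("pics/wF.png",240,140,60,80,6)]))
```

```text
(no output)
```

View pics/c4.png

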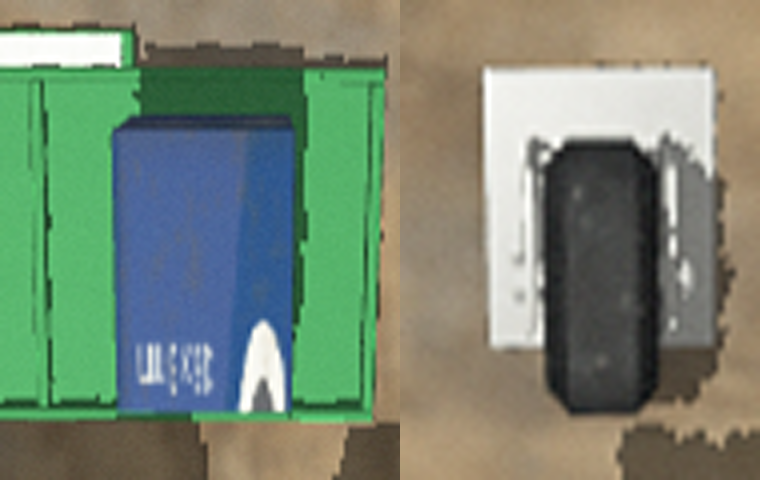

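Run:
```python
from h import *
import pickle
np.set_printoptions(precision=4,suppress=True)
D=pickle.load(open("D.pkl","rb"))
b=p2w(D['E'],np.array([(113,130),(293,128),(291,412),(118,412)])/4+[220,110],.064)
c=b.mean(0)[:2];print("box",c,"in tray",rot(-G[1])@(c-G[0]))
k=p2w(D['F'],np.array([(85,67),(313,67),(315,347),(90,346)])/6+[240,140],.002)
c=k.mean(0)[:2]; ey=(k[0]+k[1]-k[2]-k[3])[:2];ey/=np.linalg.norm(ey)
print("caster",c,[np.linalg.norm(k[i]-k[i-1]) for i in range(4)],"image-up dir deg",np.degrees(np.arctan2(ey[1],ey[0])))
t=np.linspace(0,2*np.pi,200)
for s in(1,-1):
    P=np.array([[*(c+ey*(s*.004+.025*np.cos(a))),.037+.025*np.sin(a)] for a in t])
    q=(w2p(D['F'],P)-[240,140])*6; print(s,q.min(0),q.max(0),(w2p(D['F'],[[*(c+ey*s*.004),.06]])-[240,140])*6)
```

```text
box [ 0.6224 -0.1717] in tray [-0.0007  0.0536]
caster [0.3822 0.2466] [np.float64(0.055106552412843), np.float64(0.043735299223050514), np.float64(0.05532459680561828), np.float64(0.0446600860919363)] image-up dir deg -71.22131782470333
1 [199.6658  80.9275] [203.447  361.5574] [[202.2994 247.0679]]
-1 [200.2183 125.8919] [203.9913 404.6131] [[202.8745 293.3765]]
```

Box sits at (-0.7, 53.6) mm in the tray. In the caster crop the wheel is offset away from image-up, so +y points at about 109° and the origin is at (0.382, 0.247).

Run:
```python
from h import *
a=np.radians(18.8); o=np.array([.382,.247]); d=rot(a)@[0,.002]
y=pick(o+d,.042,a,.07)
p=place_xy(G,-1); g=G[1]+np.pi/2
yp=best(p,.0465,[g,g-np.pi,g+np.pi])
p=p+rot(yp-y)@d
put(p,.0465,yp,.055)
```

```text
yaws [(np.float64(2.96), np.float64(0.33)), (np.float64(0.09), np.float64(3.47)), (np.float64(0.09), np.float64(-2.81))]
t 44.6667 hit False z [0.38136609 0.2488755  0.04203706] opening 0.026800886679762964 grip 30.000481009483337
yaws [(np.float64(1.13), np.float64(1.5)), (np.float64(3.52), np.float64(-1.64)), (np.float64(3.52), np.float64(4.64))]
carry opening 0.026774624541758246 29.99978542327881
hit True [ 0.61699309 -0.27808966  0.04590425] [-1.22976792  0.1289168   7.32930924]
t 52.0083
```

Run:
```python
from h import *
import pickle
y=pick((.634,.275),.021,0.,.092)
p=np.array([.6224,-.1720]); g=G[1]+np.pi/2
put(p,.086,best(p,.086,[g,g-np.pi,g+np.pi]),.085)
robot.move_ptp(np.array([.45,-.25,.38]),down(-np.pi/2)); robot.pause(.5)
D=pickle.load(open("D.pkl","rb")); D['H']=cam("wrist"); im=robot.grab_frame("wrist")[:,:,::-1]
cv2.imwrite("pics/wH.png",im); pickle.dump(D,open("D.pkl","wb"))
cv2.imwrite("pics/wHx.png",cv2.resize(im[:300],(800,429),interpolation=cv2.INTER_CUBIC))
cv2.imwrite("pics/s3.png",cv2.resize(robot.grab_frame("scene")[120:290,150:400,::-1],None,fx=3,fy=3)); print(robot.get_state()['time'])
```

```text
yaws [(np.float64(2.26), 0.0), (np.float64(0.76), 3.14), (np.float64(0.76), -3.14)]
t 56.8167 hit True z [0.63392341 0.27410019 0.01936909] opening 0.06541653610952462 grip 30.69388150422128
yaws [(np.float64(0.85), np.float64(1.5)), (np.float64(3.28), np.float64(-1.64)), (np.float64(3.28), np.float64(4.64))]
carry opening 0.06560979853299792 29.99984711408615
hit False [ 0.62258031 -0.17193045  0.0862031 ] [-0.26780006 -0.17134262 -0.02517169]
t 63.4833
66.3917
```

View pics/wHx.png

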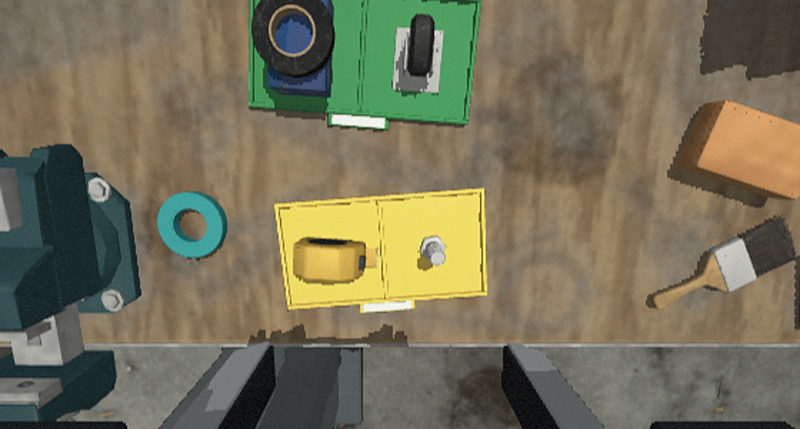

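View pics/s3.png

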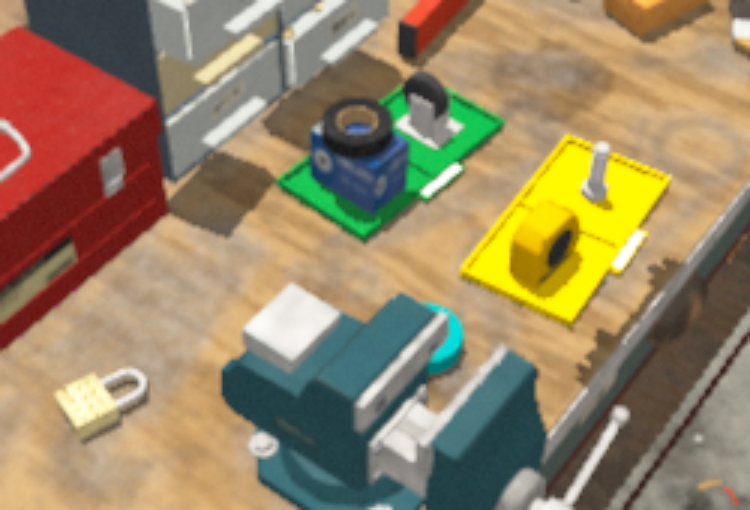

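The kits look right. One numeric check before handing in.

Run:
```python
from h import *
import pickle
np.set_printoptions(precision=4,suppress=True)
D=pickle.load(open("D.pkl","rb")); H=D['H']
def t(T,p): return rot(-T[1])@(p[:2]-T[0])
f=lambda px,z:p2w(H,np.array(px)*.7,z)
print("roll",t(G,f([(293,33)],.080)[0]))
print("caster plate left/right/front",[t(G,q) for q in f([(393,90),(438,94),(443,27)],.006)])
print("wheel",t(G,f([(422,30)],.062)[0]))
print("measure ends",[t(Y,q) for q in f([(293,265),(377,258)],.034)],"top mid",t(Y,f([(330,262)],.06)[0]))
print("bolt head/top",t(Y,f([(432,245)],.013)[0]),t(Y,f([(437,258)],.064)[0]))
```

```text
roll [-0.0008  0.0536]
caster plate left/right/front [array([-0.0298, -0.0306]), array([-0.0304, -0.0744]), array([ 0.0287, -0.0734])]
wheel [ 0.0127 -0.0515]
measure ends [array([-0.0043,  0.0901]), array([-0.0028,  0.0058])] top mid [0.0014 0.0496]
bolt head/top [ 0.0028 -0.051 ] [-0.0008 -0.0514]
```

```bash
python3 -c "
from rig import robot
print(robot.sign_off())"
```

```text
the job is handed in; nothing more can be done
None
```

Both kits are made up and the job is handed in at about 66 s of the 136 s. My last camera check put every piece within about 5 mm of the middle of its place, and the padlock was never touched. No verdict came back.

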